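# Tip the cracker carton flat into its tray

## Task

The slim cracker carton stands at the open end of the low wooden tray. Push it near its top so that it tips over into the tray and lies flat, picture side up, then push it along the tray floor with the fingertips until its top end is up against the tray's end wall, lying straight between the side walls. Never lift or carry it, and do not disturb the spice jars, the salt shaker or the mug.

Things in the scene. Friction and masses are not known exactly. Their poses are not given: they have to be found in the camera images.
- carton: slim teal carton, 36 (x) x 90 (y) x 150 (z) mm, 0.2 to 0.42 kg, loose. Origin: centre of its underside; z points to its top end. Picture side (cream panel, round crackers) = its -x side. It starts upright on the tray floor near the open end, picture toward the open end, within 0.08 rad of square. Lying as wanted, its x points down, its z along tray +x, and its origin is 22 mm above the worktop.
- organiser: low beech tray, grey floor, 260 (x) x 150 (y) mm, fixed. Origin: centre of its underside, on the worktop. Floor 4 mm thick; side walls 18 mm high, 140 mm apart inside; end wall at its +x end, 30 mm high, inner face at x = +125 mm; the -x end is open. A white outline at the end wall marks where the carton shall lie; lying against that wall, the carton has its origin at tray x = -25 mm.
- spice_jar_0: loose spice jar with black lid, dark label and green contents, 41 mm diameter, 105 mm tall, near the tray; bystander. Origin: centre of its underside.
- spice_jar_1: loose spice jar with dark lid, pale label and tan contents, 41 mm diameter, 105 mm tall, near the tray; bystander. Origin: centre of its underside.
- salt_shaker: loose glass salt shaker with grey top, 44 mm diameter, 90 mm tall, near the tray; bystander. Origin: centre of its underside.
- mug_blue: loose blue and white mug, 78 mm diameter with a handle, 92 mm tall, beyond the tray's end wall; bystander. Origin: centre of its underside.
Not all that is in view belongs to the job. What is shaped like the carton but yellow is not meant.

How it is judged:
On the way:
1. the carton has been tipped over onto its back, picture side up, top end toward the end wall (angle between carton's own x axis and vertical above 2.95 rad and x of carton in the frame of organiser above -0.13 m and angle between the z axis of carton and the x axis of organiser, either way round below 0.35 rad), for 0.2 s.
At the end, for the whole second after the job is handed in: The carton lies flat on the tray floor (within 0.1 rad), picture side up, top end within 8 mm of the end wall, between the side walls and within 0.10 rad of parallel to them, at rest; the robot touches nothing (angle between carton's own x axis and vertical above 3.04 rad and x of carton in the frame of organiser between -0.033 and -0.015 m and y of carton in the frame of organiser between -0.027 and 0.027 m and angle between the z axis of carton and the x axis of organiser, either way round below 0.1 rad and height (world z) of carton between 0.015 and 0.028 m and linear speed of carton below 0.01 m/s and angular speed of carton below 0.1 rad/s).
It fails at once if the carton is lifted or carried: the centre of its underside is more than 35 mm above the worktop (height (world z) of carton above 0.035 m).
It fails at once if the spice jar with green contents is pushed more than 15 mm away or tipped (distance of spice_jar_0 from where it was at the start of the episode above 0.015 m or angle between spice_jar_0's own z axis and vertical above 0.3 rad).
It fails at once if the spice jar with tan contents is pushed more than 15 mm away or tipped (distance of spice_jar_1 from where it was at the start of the episode above 0.015 m or angle between spice_jar_1's own z axis and vertical above 0.3 rad).
It fails at once if the salt shaker is pushed more than 15 mm away or tipped (distance of salt_shaker from where it was at the start of the episode above 0.015 m or angle between salt_shaker's own z axis and vertical above 0.3 rad).
It fails at once if the mug is pushed more than 15 mm away or tipped (distance of mug_blue from where it was at the start of the episode above 0.015 m or angle between mug_blue's own z axis and vertical above 0.3 rad).
It also fails if it takes over 42 s, if anything falls off the work surface, if the arm or the gripper's body presses on something with over 40 N, if the wrist force passes 120 N, or if a joint passes its speed limit or range.

## Robot

A 7-joint arm with a two-finger parallel gripper is mounted at the origin on a cart in front of the work surface, level with it; the furniture and walls round the work are solid. World frame = base frame: x ahead of the robot, y to its left, z up, the work surface at z = 0. Lengths are in m, angles in rad, forces in N, time in s.
With the tool pointing down it reaches from about 0.4 to 0.925 m from the base axis. Payload 5.6 kg.
Tool frame: the origin (TCP) lies on the centre line of the jaws, within the pads' length; the fingertips stand 8 mm ahead of it and the grasp point (between the pads) lies 11 mm behind it; z points along the fingers, y is the line along which they close (so a half turn about z gives the same grasp; the last joint's range is limited). The gripper opens to 85 mm and grips with 20 to 120 N. Pads are 22 mm wide; open, the fingers measure 114 mm over their backs; the gripper's body (76 mm by 85 mm) begins 54 mm behind the grasp point. The pads swing forward as they close: fully open they stand 13 mm farther back than shut.
Start: joints at [-1.17, 0.468, -0.012, 1.603, 0.006, 1.071, -0.056], TCP at [0.279, 0.587, 0.239] pointing down, gripper open.
Joint ranges: [-2.53, 2.53], [-0.31, 2.02], [-1.57, 1.55], [0.28, 2.44], [-1.29, 4.43], [0.15, 1.84], [-2.92, 2.92]. Speed limits (rad/s): [2.57, 2.57, 3.14, 3.14, 3.14, 3.14, 3.14].

## Interface

Orientations are given as [roll, pitch, yaw] about the fixed x, y, z axes, in that order (R = Rz(yaw) Ry(pitch) Rx(roll)).
In Python, from plant import manip, imaging gives the robot as it stands.
- The arm moves only by the tool arm_command, never from a script. Its argument "targets" is a list of rows, each a list of 4 numbers: the shift along the tool's x, y, z as a fraction of full scale, then the turn about the tool's z as a fraction of full scale. In form: [[dx, dy, dz, turn], ...]. A call has 1 to 5 rows; each row is the pose to reach, as a shift and turn from the pose commanded when the call began, along the tool's axes at that moment; what a row does not reach only later rows make up. Full scale, the value 1, is 50 cm for a shift and 90 degrees for a turn. A row lasts 1/10 s, in which the tool goes at most 50 mm and 8.59 degrees, less where a joint would pass 70% of its speed; a pose out of reach is approached as far as the arm can. A call with a number of a shift or a turn outside -1 to 1 is refused whole. A call with a gripper value outside its range is refused whole. "hand" is the opening, from 0 (shut) to 1 (fully open), set as the call begins (left out, the last holds). The fingers move at their own pace and stop on an object; "grip_force" is the grip in N (left out, the last holds). Time passes only in rows, so rows that repeat a pose let the fingers close. It gives the time, the measured TCP pose, the force, the opening and the grip force at its end, in the units of the state.
- manip.read_state(): the state, without advancing time (a new reading comes with each control period).
- imaging.snapshot(name): name is "scene" or "top" or "wrist"; returns the picture (420x560x3 uint8, red, green, blue); there is no depth.
- imaging.get_calibration(name): a dict with "intrinsics" (3x3 intrinsics, pixels), "eye" and "attitude" of the camera in the world; the wrist camera has in their place "tool_from_camera" (4x4, takes a point from camera to tool coordinates, whose origin is the TCP and whose axes are the flange's). Camera axes: x right, y down, z forward; pixel columns grow to the right and rows downward; lengths in m; the calibration is good to about 2 mm. A picture is of the moment at which its call begins: read the wrist's pose just before it. get_calibration takes no time and is no camera call.
- manip.sign_off(): hands the job in; it is judged then, once.
The state is a dict: "clock": time; "qpos": joint angles; "joint_vel": joint speeds; "joint_torque": joint torques, N m; "tool_pos": TCP position; "eef_rot": TCP orientation; "contact_force": force on the tool from outside, world axes, zero at the start; "ft_torque": the same for the moment, N m; "opening": finger opening in m; "finger_force": force on a finger pad.
Only numpy, scipy, OpenCV 4.12 (cv2) and the standard library are available. Lean on these libraries where they do the work, as an engineer would, in place of code of your own. Each camera call takes 0.05 s, during which the arm holds its last target. There are 200 camera calls.

## Working session

There is one attempt and no reset: what is moved stays moved. The work goes in short steps, Python scripts to look and compute and a tool call to move; the robot and the scene stay as the last step left them, time stands still between calls to the robot, and variables do not carry over. Pictures are saved under pics/ and viewed, at most 10 in all, crops included, and the job is handed in when it is done.

Besides the shell and the picture viewer there is one more tool, called after "Request:" by a JSON object that holds its "fn" and its "kwargs". arm_command: Moves the arm, as the interface text tells. Its arguments: {"type":"object","properties":{"targets":{"type":"array"},"hand":{"type":"number"},"grip_force":{"type":"number"}},"required":["targets"]}

```bash
mkdir -p pics
cat > h.py <<'E'
import numpy as np, cv2
from plant import manip, imaging
def cal(n):
    c=imaging.get_calibration(n); return np.array(c["intrinsics"]),np.array(c["eye"]),np.array(c["attitude"])
def save(n,f):
    im=imaging.snapshot(n); cv2.imwrite("pics/"+f,cv2.cvtColor(im,cv2.COLOR_RGB2BGR)); return im
E
python3 - <<'E'
from h import *
for n in("scene","top"):
    save(n,n+"0.png"); print(imaging.get_calibration(n))
print(imaging.get_calibration("wrist")); print(manip.read_state())
E
```

```text
{'intrinsics': array([[462.40784688,   0.        , 270.02800833],
       [  0.        , 462.40784688, 210.80316158],
       [  0.        ,   0.        ,   1.        ]]), 'eye': array([ 0.23696589, -0.5799176 ,  0.61542317]), 'attitude': array([-2.27635489, -0.01603566, -0.50794115])}
{'intrinsics': array([[390.4455299 ,   0.        , 277.70984649],
       [  0.        , 390.4455299 , 209.2216898 ],
       [  0.        ,   0.        ,   1.        ]]), 'eye': array([0.51806605, 0.00508682, 0.89474319]), 'attitude': array([-3.07731575,  0.01334737, -1.54985324])}
{'intrinsics': array([[300.71415521,   0.        , 272.5707779 ],
       [  0.        , 300.71415521, 208.63980095],
       [  0.        ,   0.        ,   1.        ]]), 'tool_from_camera': array([[-2.66274785e-04, -9.57819167e-01, -2.87371489e-01,
         7.42069850e-02],
       [ 9.99999955e-01, -2.94739584e-04,  5.57899807e-05,
         7.82514971e-04],
       [-1.38136466e-04, -2.87371461e-01,  9.57819202e-01,
        -1.34437560e-01],
       [ 0.00000000e+00,  0.00000000e+00,  0.00000000e+00,
         1.00000000e+00]])}
{'clock': 0.1, 'qpos': array([-1.1699922 ,  0.46830609, -0.0115836 ,  1.60354432,  0.00601222,
        1.07138739, -0.05629754]), 'joint_vel': array([-0.00067429, -0.00148138, -0.00064293, -0.00326137,  0.00043698,
        0.0002572 ,  0.00134865]), 'joint_torque': array([ 1.08468845e-03, -5.33506179e+01,  2.15527823e-02, -2.51964605e+01,
        1.14675594e-02,  4.31258348e-03,  4.33023558e-06]), 'tool_pos': array([0.27895692, 0.58655253, 0.23841725]), 'eef_rot': array([-3.13998709e+00,  1.35363985e-04,  2.69771541e+00]), 'contact_force': array([-0.43897614, -0.74453423,  0.27677748]), 'ft_torque': array([0.02241671, 0.01044556, 0.01883867]), 'finger_force': 0.0, 'opening': 0.08507083758838241}
```

View pics/scene0.png

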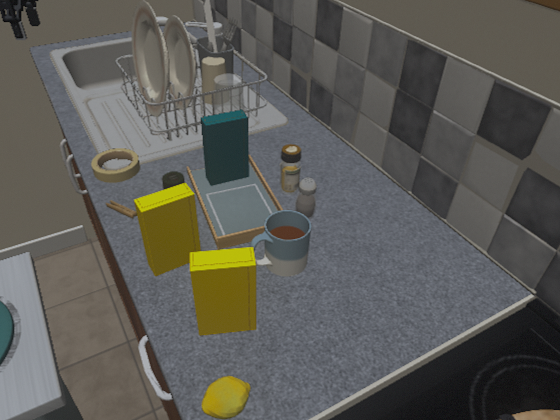

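View pics/top0.png

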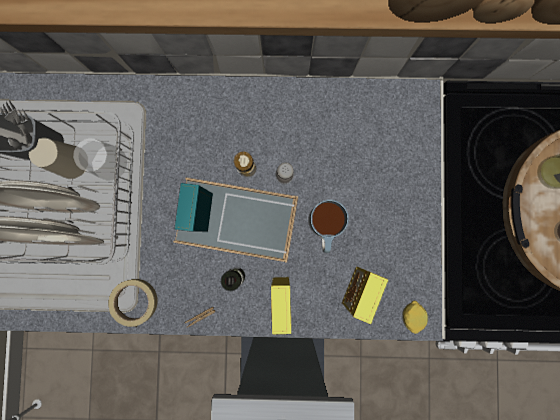

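The teal carton stands at about scene (226,148) and top (193,207), at the open left end of the tray. The yellow cartons at scene (168,230) and (225,292) are decoys because of their colour. In the top view the jars are green/black (233,279) and tan (243,162), the salt shaker is (285,172) and the mug is (328,218). I'll enlarge both views to confirm and pick corners.

Run:
```python
from h import *
a=cv2.imread("pics/top0.png")[170:290,165:305]; cv2.imwrite("pics/topc.png",cv2.resize(a,None,fx=5,fy=5,interpolation=cv2.INTER_CUBIC))
a=cv2.imread("pics/scene0.png")[100:250,150:325]; cv2.imwrite("pics/scenec.png",cv2.resize(a,None,fx=4,fy=4,interpolation=cv2.INTER_CUBIC))
```

```text
(no output)
```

View pics/topc.png

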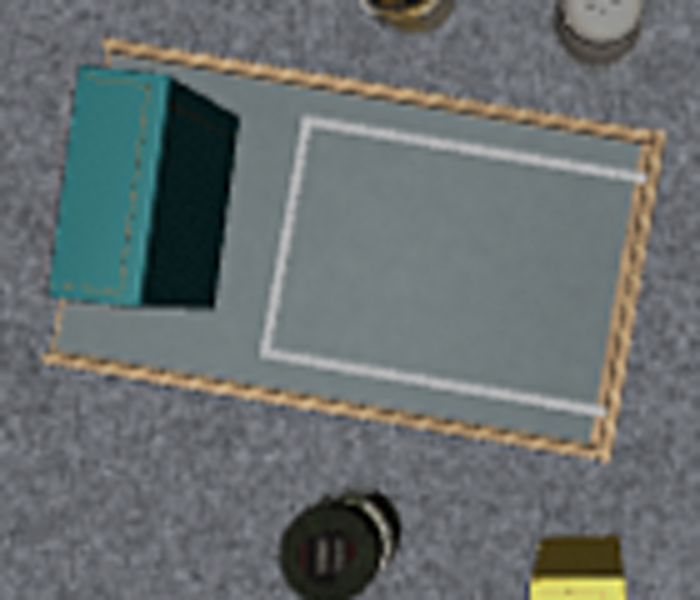

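View pics/scenec.png

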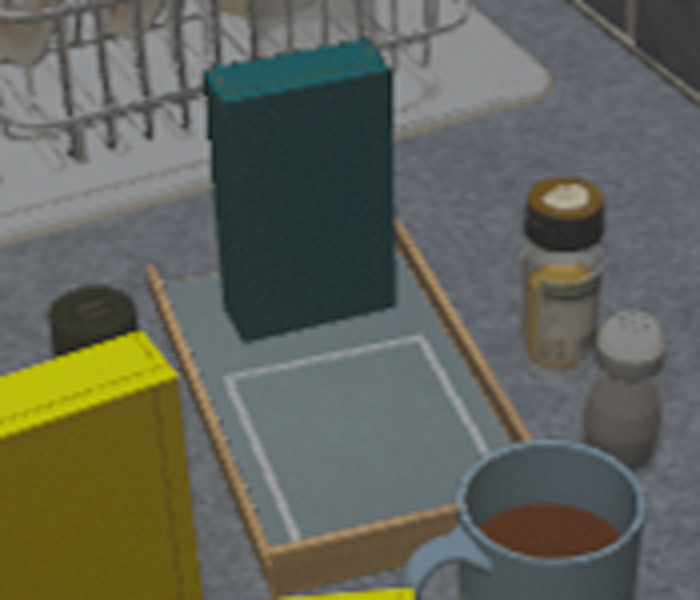

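The top crop shows the teal carton with its top face at crop (80,66), (168,74), (140,304), (50,297) and its base front edge from (238,120) to (213,308). The white outline's left edge runs from (307,120) to (265,353). In the scene crop the same corners are clear, with the carton's base front edge from (245,341) to (396,305), so the target is confirmed. Next I'll triangulate.

```bash
cat >> h.py <<'E'
from scipy.spatial.transform import Rotation as Ro
def ray(n,p):
    K,e,a=cal(n); d=Ro.from_euler("xyz",a).as_matrix()@np.linalg.inv(K)@[p[0],p[1],1]; return e,d/np.linalg.norm(d)
def tri(p,q):
    e1,d1=ray("top",p); e2,d2=ray("scene",q)
    s=np.linalg.lstsq(np.c_[d1,-d2],e2-e1,rcond=None)[0]
    a,b=e1+s[0]*d1,e2+s[1]*d2; return (a+b)/2,np.linalg.norm(a-b)
def onz(n,p,z):
    e,d=ray(n,p); return e+d*(z-e[2])/d[2]
E
python3 - <<'E'
from h import *
np.set_printoptions(precision=4,suppress=True)
T=lambda x,y:((x+.5)/5-.5+165,(y+.5)/5-.5+170); S=lambda x,y:((x+.5)/4-.5+150,(y+.5)/4-.5+100)
P={}
for k,a,b in [("ftR",(168,74),(391,68)),("ftL",(140,304),(217,102)),("rtR",(80,66),(374,40)),("rtL",(50,297),(207,72)),("bR",(238,120),(396,305)),("bL",(213,308),(245,341)),("wR",(307,120),(420,340)),("wL",(265,353),(231,379))]:
    P[k],g=tri(T(*a),S(*b)); print(k,P[k],g)
for nm,n,f,pts in(("top","top",T,[(645,178),(602,411)]),):
    for p in pts: print("end",onz(n,f(*p),.004))
for p,z in(((105,45),.018),((45,358),.018),((662,133),.03),((606,458),.03)): print("trayrim",onz("top",T(*p),z))
for k,p,z in(("green",(330,550),.105),("salt",(600,10),.09)): print(k,onz("top",T(*p),z))
print("tan",onz("top",(243,161),.105),"mug",onz("top",(329,217),.09),"yellow",onz("top",(281,288),.15))
print("rack",onz("top",(130,200),.1),"plate",onz("top",(97,205),.12))
for a in(("wR","wL"),("bR","bL"),("ftR","ftL"),("rtR","rtL")):
    d=P[a[0]]-P[a[1]]; print(a,np.linalg.norm(d),np.arctan2(d[1],d[0]))
E
```

```text
ftR [0.6102 0.1694 0.1528] 0.00012044827859984635
ftL [0.5205 0.1778 0.1529] 0.0032519348060522737
rtR [0.6147 0.2028 0.1516] 0.004281317900970101
rtL [0.5255 0.2111 0.1518] 0.0033654862762733774
bR [0.6089 0.1686 0.0057] 0.0022740881479009294
bL [0.5222 0.1776 0.0054] 0.0012006071716718066
wR [0.609  0.1379 0.0018] 0.00027689646941819474
wL [0.5027 0.1533 0.0034] 0.002386305570931236
end [ 0.5851 -0.018   0.004 ]
end [ 0.4787 -0.0004  0.004 ]
trayrim [0.6397 0.2284 0.018 ]
trayrim [0.4976 0.2503 0.018 ]
trayrim [ 0.6033 -0.0245  0.03  ]
trayrim [ 0.4593 -0.0024  0.03  ]
green [0.4253 0.1083 0.105 ]
salt [0.6482 0.0042 0.09  ]
tan [0.6661 0.0898 0.105 ] mug [ 0.5557 -0.089   0.09  ] yellow [0.417  0.0067 0.15  ]
rack [0.5819 0.3204 0.1   ] plate [0.5689 0.3784 0.12  ]
('wR', 'wL') 0.10742915726226321 -0.14371152051429173
('bR', 'bL') 0.08721956392397982 -0.1032914532325414
('ftR', 'ftL') 0.09006931958107242 -0.09262288243440228
('rtR', 'rtL') 0.08967353816849556 -0.0934630577696798
```

Checks pass: the carton top measures z≈0.152 (0.154 expected) and its width 0.090. The tray centre is about (0.550, 0.113) with its x axis at -1.72 rad. The carton is at tray (-0.079, +0.006), rotated about 0.056 rad. I'll raise the arm, cross over and turn the tool square to the tray (yaw 1.42).

Request:
{"fn": "arm_command", "kwargs": {"targets": [[0, 0, -0.1, 0], [0, 0, -0.2, 0], [0, 0, -0.25, 0.08], [-0.1, -0.04, -0.25, 0.16], [-0.2, -0.08, -0.25, 0.25]], "hand": 0.5}}

```text
clock: 0.6
tool_pos: [0.3465, 0.5139, 0.3648]
eef_rot: [3.14, -0.001, 2.304]
contact_force: [0.3, 0.2, 0.1]
opening: 0.0426
finger_force: 0.0
```

```bash
cat >> h.py <<'E'
def go(x,y,z,yaw):
    s=manip.read_state(); r=Ro.from_euler("xyz",s["eef_rot"]); p=np.array(s["tool_pos"])
    print(s["clock"],p.round(4),np.round(s["eef_rot"],3),"F",np.round(s["contact_force"],2),"open",round(s["opening"],4))
    d=r.inv().apply(np.array([x,y,z])-p)/.5; t=(s["eef_rot"][2]-yaw)/(np.pi/2); print("cmd",d.round(3),round(t,3))
E
python3 -c "
from h import *
go(.577,.252,.36,1.42)"
```

```text
0.6 [0.3465 0.5139 0.3648] [ 3.140e+00 -1.000e-03  2.304e+00] F [0.35 0.16 0.05] open 0.0426
cmd [-0.698 -0.008  0.009] 0.563
```

Request:
{"fn": "arm_command", "kwargs": {"targets": [[-0.1, 0, 0, 0.09], [-0.2, 0, 0, 0.18], [-0.3, 0, 0, 0.27], [-0.4, 0, 0, 0.36], [-0.5, 0, 0, 0.45]]}}

```text
clock: 1.1
tool_pos: [0.5154, 0.3262, 0.3641]
eef_rot: [-3.141, 0.0, 1.592]
contact_force: [0.6, 0.4, 0.2]
opening: 0.043
finger_force: 0.0
```

Request:
{"fn": "arm_command", "kwargs": {"targets": [[0, 0, 0, 0]]}}

```text
clock: 1.2
tool_pos: [0.5198, 0.3197, 0.3643]
eef_rot: [3.139, 0.004, 1.583]
contact_force: [0.1, -0.0, -0.5]
opening: 0.0427
finger_force: 0.0
```

```bash
python3 -c "
from h import *
go(.577,.252,.36,1.42)"
```

```text
1.2 [0.5198 0.3197 0.3643] [3.139 0.004 1.583] F [ 0.1  -0.   -0.55] open 0.0427
cmd [-0.137  0.113  0.009] 0.104
```

Request:
{"fn": "arm_command", "kwargs": {"targets": [[-0.07, 0.06, 0, 0.05], [-0.137, 0.113, 0.008, 0.104], [-0.137, 0.113, 0.008, 0.104], [-0.137, 0.113, 0.008, 0.104]]}}

```text
clock: 1.6
tool_pos: [0.5731, 0.2601, 0.3596]
eef_rot: [-3.141, 0.001, 1.433]
contact_force: [0.3, 0.2, -0.0]
opening: 0.0425
finger_force: 0.0
```

```bash
python3 -c "
from h import *
save('scene','s1.png'); save('wrist','w1.png')
go(.577,.252,.13,1.42)"
```

```text
1.7 [0.572  0.2625 0.3599] [-3.14  -0.     1.437] F [-0.01  0.2  -0.22] open 0.0425
cmd [-0.02   0.013  0.46 ] 0.011
```

View pics/s1.png

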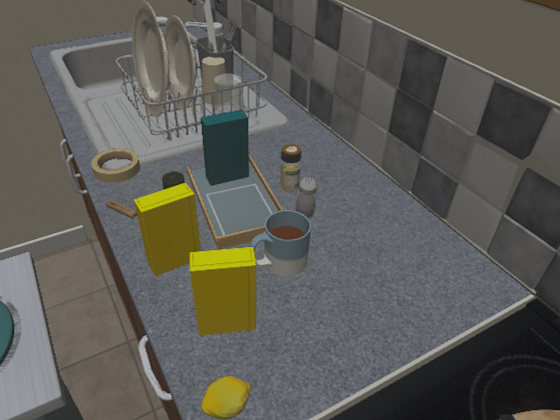

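View pics/w1.png

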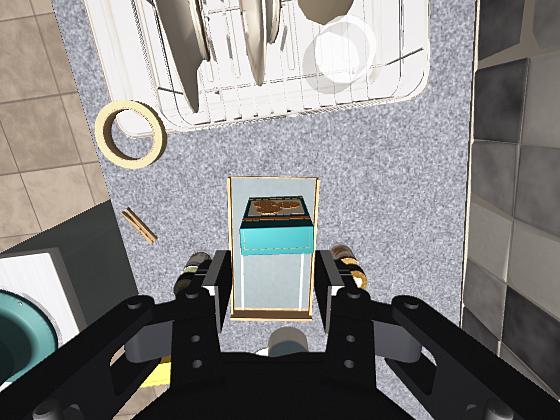

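The wrist picture shows the carton top at (278,240) inside the tray with its picture side facing the rack, as expected. The scene picture doesn't show the arm, so I'll check where the TCP should project.

Run:
```python
from h import *
def proj(n,P):
    K,e,a=cal(n); v=K@(Ro.from_euler("xyz",a).as_matrix().T@(np.array(P)-e)); return v[:2]/v[2]
print(proj("scene",[.279,.587,.238]),proj("scene",[.572,.262,.36]),proj("scene",[.57,.19,.152]))
a=save("scene","s2.png").astype(int); b=cv2.cvtColor(cv2.imread("pics/scene0.png"),cv2.COLOR_BGR2RGB).astype(int)
d=np.argwhere(abs(a-b).sum(2)>60); print(len(d),d.min(0) if len(d) else 0,d.max(0) if len(d) else 0)
# wrist cross-check: rear top edge of the carton on z=.153
s=manip.read_state(); c=imaging.get_calibration("wrist"); M=np.array(c["tool_from_camera"]); R=Ro.from_euler("xyz",s["eef_rot"]).as_matrix()
for p,z in(((246,217),.153),((312,221),.153),((242,253),.153),((314,254),.153),((231,178),.018),((320,179),.018),((231,318),.018),((318,320),.018)):
    e=R@M[:3,3]+s["tool_pos"]; d=R@M[:3,:3]@np.linalg.inv(c["intrinsics"])@[*p,1]; print(p,(e+d*(z-e[2])/d[2]).round(4))
```

```text
[29.2426172  34.24713897] [204.17065292  -1.58767232] [225.07157819 117.06241391]
963 [0 0] [194 311]
(246, 217) [0.5343 0.2289 0.153 ]
(312, 221) [0.6121 0.2134 0.153 ]
(242, 253) [0.522  0.1831 0.153 ]
(314, 254) [0.6104 0.17   0.153 ]
(231, 178) [0.5024 0.2547 0.018 ]
(320, 179) [0.6438 0.2342 0.018 ]
(231, 318) [ 0.4571 -0.0049  0.018 ]
(318, 320) [ 0.6168 -0.0306  0.018 ]
```

The TCP sits just above the scene frame, which explains it, and the wrist view agrees with the two-view result. I'll descend behind the carton.

Request:
{"fn": "arm_command", "kwargs": {"targets": [[-0.01, 0, 0.1, 0.01], [-0.01, 0, 0.2, 0.01], [-0.01, 0, 0.3, 0.01], [-0.01, 0, 0.38, 0.01], [-0.01, 0, 0.45, 0.01]]}}

```text
clock: 2.25
tool_pos: [0.5704, 0.2577, 0.133]
eef_rot: [-3.14, 0.0, 1.422]
contact_force: [0.6, -0.4, 0.4]
opening: 0.0425
finger_force: 0.0
```

Request:
{"fn": "arm_command", "kwargs": {"targets": [[0, 0, 0, 0], [0, 0, 0, 0]]}}

```text
clock: 2.45
tool_pos: [0.572, 0.2573, 0.1358]
eef_rot: [-3.141, -0.0, 1.421]
contact_force: [0.8, -0.2, 0.9]
opening: 0.0425
finger_force: 0.0
```

```bash
python3 -c "
from h import *
go(.5695,.205,.135,1.42)"
```

```text
2.45 [0.572  0.2573 0.1358] [-3.141 -0.     1.421] F [ 0.82 -0.23  0.87] open 0.0425
cmd [-0.104  0.011  0.002] 0.001
```

Request:
{"fn": "arm_command", "kwargs": {"targets": [[-0.02, 0.0, 0, 0], [-0.04, 0.0, 0, 0], [-0.06, 0.004, 0, 0], [-0.08, 0.006, 0, 0], [-0.09, 0.006, 0, 0]]}}

```text
clock: 2.95
tool_pos: [0.5689, 0.2093, 0.136]
eef_rot: [3.141, -0.0, 1.417]
contact_force: [0.7, -0.0, 0.3]
opening: 0.0426
finger_force: 0.2
```

Request:
{"fn": "arm_command", "kwargs": {"targets": [[-0.01, 0, 0, 0], [-0.02, 0, 0, 0], [-0.03, 0, 0, 0], [-0.04, 0, 0, 0]]}}

```text
clock: 3.35
tool_pos: [0.5652, 0.1911, 0.1351]
eef_rot: [-3.141, 0.0, 1.419]
contact_force: [-0.4, -0.1, -0.7]
opening: 0.0425
finger_force: 0.0
```

```bash
python3 -c "
from h import *
save('scene','s3.png')
go(.5695,.18,.135,1.42)"
```

```text
3.4 [0.5651 0.19   0.1351] [-3.141e+00  1.000e-03  1.418e+00] F [-0.34 -1.38  0.17] open 0.0425
cmd [-0.018  0.012  0.   ] -0.001
```

View pics/s3.png

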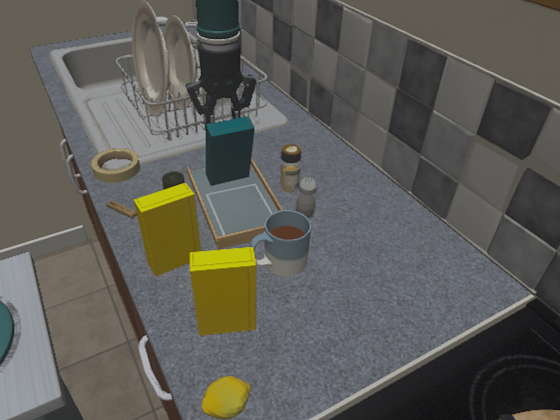

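The carton is tipping about its base front edge: its top edge has moved from about row 112 to about 120 while the base stays put. I'll keep pushing.

Request:
{"fn": "arm_command", "kwargs": {"targets": [[-0.012, 0, 0, 0], [-0.024, 0, 0, 0], [-0.036, 0, 0, 0], [-0.048, 0, 0, 0], [-0.056, 0, 0, 0]]}}

```text
clock: 3.9
tool_pos: [0.5611, 0.1629, 0.1353]
eef_rot: [3.142, 0.0, 1.418]
contact_force: [0.2, -0.1, 0.0]
opening: 0.0432
finger_force: 0.0
```

Request:
{"fn": "arm_command", "kwargs": {"targets": [[0, 0, 0, 0], [0, 0, 0, 0], [0, 0, 0, 0], [0, 0, 0, 0]]}}

```text
clock: 4.3
tool_pos: [0.5611, 0.1641, 0.1353]
eef_rot: [3.142, -0.0, 1.42]
contact_force: [-0.5, -0.0, 0.1]
opening: 0.0428
finger_force: 0.0
```

```bash
python3 -c "
from h import *
a=save('scene','s4.png');
go(.58,.25,.135,1.42)"
```

```text
4.35 [0.5611 0.164  0.1353] [ 3.142 -0.     1.42 ] F [-0.    0.04  0.04] open 0.0427
cmd [0.176 0.011 0.001] -0.0
```

View pics/s4.png

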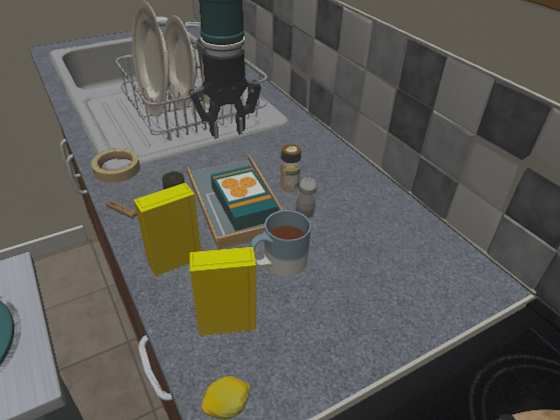

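The carton lies flat with its picture side up and its top end toward the end wall, at scene (242,193), sitting slightly toward the jar side. I'll retreat, then measure its pose.

Request:
{"fn": "arm_command", "kwargs": {"targets": [[0.05, 0, 0, 0], [0.1, 0.005, 0, 0], [0.14, 0.01, 0, 0], [0.14, 0.01, 0, 0]]}}

```text
clock: 4.75
tool_pos: [0.5766, 0.2361, 0.1351]
eef_rot: [3.141, -0.002, 1.424]
contact_force: [0.1, 0.1, 0.2]
opening: 0.0427
finger_force: 0.0
```

Run:
```python
from h import *
a=save('top','t5.png'); b=save('scene','s5.png')
x=cv2.resize(cv2.imread('pics/t5.png')[165:285,165:305],None,fx=3.5,fy=3.5,interpolation=cv2.INTER_CUBIC)
y=cv2.resize(cv2.imread('pics/s5.png')[140:250,180:285],None,fx=2.9,fy=3.8182,interpolation=cv2.INTER_CUBIC)
y=cv2.resize(cv2.imread('pics/s5.png')[140:260,180:268],None,fx=3.5,fy=3.5,interpolation=cv2.INTER_CUBIC)
cv2.imwrite('pics/c5.png',np.hstack([x,y])); print(x.shape,y.shape)
go(.58,.25,.135,1.42)
```

```text
(420, 490, 3) (420, 308, 3)
4.85 [0.5763 0.2319 0.135 ] [-3.141e+00  1.000e-03  1.420e+00] F [ 0.97 -1.13 -0.17] open 0.0428
cmd [ 0.037  0.002 -0.   ] -0.0
```

View pics/c5.png

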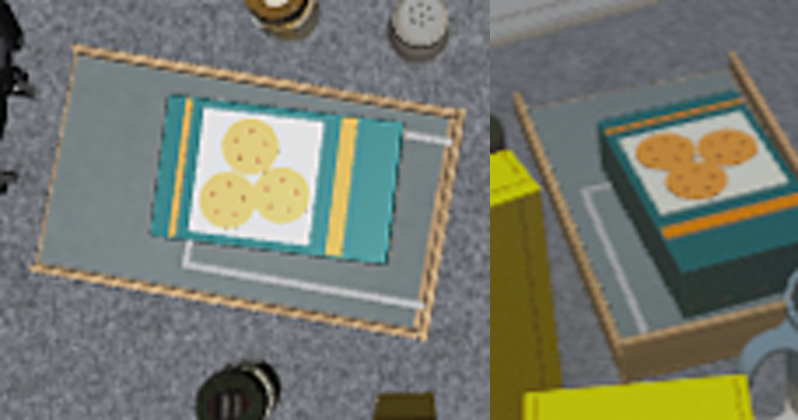

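The left crop (top view) shows the carton's upper face with corners at (167,95), (403,122), (387,263) and (152,236). It lies short of the end wall and offset toward the far side wall. I'll compute its pose in the tray frame.

Run:
```python
from h import *
f=lambda x,y:((x+.5)/3.5-.5+165,(y+.5)/3.5-.5+165)
C=np.array([onz("top",f(*p),.040) for p in((167,95),(403,122),(387,263),(152,236))])
# tray rims: open-end corners z=.018, end wall corners z=.030 (outer)
W=np.array([onz("top",f(*p),z) for p,z in(((75,47),.018),((463,112),.03),((424,338),.03),((32,267),.018))])
def fr(Q):
    v=(Q[1]+Q[2]-Q[0]-Q[3])[:2]; return Q.mean(0)[:2],np.arctan2(v[1],v[0])
(cc,ca),(wc,wa)=fr(C),fr(W); print(C.round(4),"\n",W.round(4),cc,ca,wc,wa)
u=np.array([np.cos(wa),np.sin(wa)]); n=np.array([-u[1],u[0]])
L=lambda p:np.array([(p[:2]-wc)@u,(p[:2]-wc)@n]).round(4)
print("carton corners tray",[L(p) for p in C],"centre",L(cc),"rel angle",ca-wa)
b=(C[0]+C[3])/2; print("bottom end",b,"L",np.linalg.norm(C[1]-C[0]),np.linalg.norm(C[3]-C[0]))
```

```text
[[0.6085 0.1625 0.04  ]
 [0.5943 0.0135 0.04  ]
 [0.5059 0.0217 0.04  ]
 [0.5196 0.1691 0.04  ]] 
 [[ 0.6409  0.2274  0.018 ]
 [ 0.6023 -0.0243  0.03  ]
 [ 0.4592 -0.0024  0.03  ]
 [ 0.4982  0.2499  0.018 ]] [0.55707212 0.09173015] -1.664535917810154 [0.55016387 0.11264619] -1.7233645499782992
carton corners tray [array([-0.0582,  0.05  ]), array([0.0912, 0.0587]), array([ 0.0966, -0.0299]), array([-0.0512, -0.0388])] centre [0.0196 0.01  ] rel angle 0.05882863216814527
bottom end [0.56404023 0.16584713 0.04      ] L 0.14968430314480405 0.08908729103791235
```

Carton origin is at tray (-0.055, +0.006), angle +0.059 rad, so it needs about 30 mm along tray x. I'll lower the fingertips behind its underside, staying above the 18 mm side walls.

Request:
{"fn": "arm_command", "kwargs": {"targets": [[0, -0.006, 0.07, 0], [0, -0.01, 0.14, 0], [0, -0.01, 0.19, 0], [0, -0.01, 0.206, 0], [0, -0.01, 0.206, 0]], "hand": 0.6}}

```text
clock: 5.35
tool_pos: [0.5712, 0.2313, 0.0315]
eef_rot: [-3.14, 0.002, 1.418]
contact_force: [-0.9, -0.4, 0.1]
opening: 0.0512
finger_force: 0.0
```

```bash
python3 -c "
from h import *
go(.5616,.1473,.032,1.418)"
```

```text
5.35 [0.5712 0.2313 0.0315] [-3.140e+00  2.000e-03  1.418e+00] F [-0.9  -0.38  0.06] open 0.0512
cmd [-0.169  0.007 -0.001] -0.0
```

Request:
{"fn": "arm_command", "kwargs": {"targets": [[-0.03, 0, 0, 0], [-0.055, 0.003, 0, 0], [-0.075, 0.006, 0, 0], [-0.09, 0.006, 0, 0], [-0.1, 0.006, 0, 0]]}}

```text
clock: 5.85
tool_pos: [0.5674, 0.1818, 0.0329]
eef_rot: [3.141, -0.0, 1.418]
contact_force: [-0.4, 0.2, -0.8]
opening: 0.0512
finger_force: 0.0
```

Request:
{"fn": "arm_command", "kwargs": {"targets": [[-0.01, 0, 0, 0], [-0.02, 0, 0, 0], [-0.03, 0, 0, 0], [-0.04, 0, 0, 0], [-0.05, 0, 0, 0]]}}

```text
clock: 6.35
tool_pos: [0.5636, 0.159, 0.0326]
eef_rot: [3.141, -0.001, 1.42]
contact_force: [0.8, 4.9, 2.1]
opening: 0.0511
finger_force: 2.2
```

```bash
python3 -c "
from h import *
go(.5616,.1473,.032,1.418)"
```

```text
6.35 [0.5636 0.159  0.0326] [ 3.141e+00 -1.000e-03  1.420e+00] F [0.81 4.94 2.13] open 0.0511
cmd [-0.024 -0.     0.001] 0.001
```

Request:
{"fn": "arm_command", "kwargs": {"targets": [[-0.006, 0, 0, 0], [-0.012, 0, 0, 0], [-0.016, 0, 0, 0], [-0.016, 0, 0, 0]]}}

```text
clock: 6.75
tool_pos: [0.5623, 0.1505, 0.0325]
eef_rot: [3.141, -0.0, 1.419]
contact_force: [1.4, 4.4, 2.9]
opening: 0.0513
finger_force: 2.1
```

Request:
{"fn": "arm_command", "kwargs": {"targets": [[-0.004, 0, 0, 0], [-0.008, 0, 0, 0], [-0.01, 0, 0, 0], [-0.01, 0, 0, 0]]}}

```text
clock: 7.15
tool_pos: [0.5619, 0.1487, 0.0326]
eef_rot: [3.14, -0.004, 1.421]
contact_force: [2.5, 11.6, 2.0]
opening: 0.0514
finger_force: 5.3
```

Run:
```python
from h import *
a=save('top','t6.png'); b=save('scene','s6.png')
x=cv2.resize(cv2.imread('pics/t6.png')[165:285,165:305],None,fx=3.5,fy=3.5,interpolation=cv2.INTER_CUBIC)
y=cv2.resize(cv2.imread('pics/s6.png')[140:260,180:268],None,fx=3.5,fy=3.5,interpolation=cv2.INTER_CUBIC)
cv2.imwrite('pics/c6.png',np.hstack([x,y]))
go(.5616,.1473,.032,1.418)
```

```text
7.25 [0.5619 0.1487 0.0325] [ 3.141 -0.004  1.421] F [ 2.08 10.95  0.96] open 0.0515
cmd [-0.003 -0.     0.001] 0.002
```

View pics/c6.png

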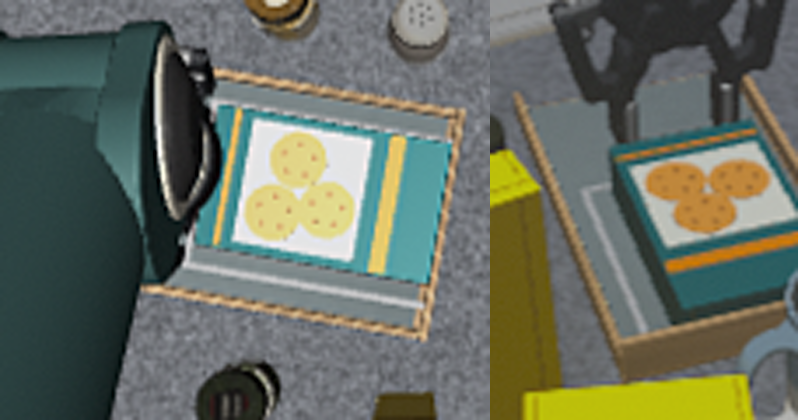

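The force rose from 4 to 11 N and the tool stalled. In the top view the carton's end, from (453,142) to (430,285), is parallel to the end wall and against it. I'll retreat backward, then verify.

Request:
{"fn": "arm_command", "kwargs": {"targets": [[0.02, 0, 0, 0], [0.06, 0, 0, 0], [0.12, 0, 0, 0], [0.15, 0, -0.05, 0], [0.15, 0, -0.15, 0]]}}

```text
clock: 7.75
tool_pos: [0.5689, 0.2203, 0.1033]
eef_rot: [-3.133, 0.007, 1.423]
contact_force: [0.3, 0.3, 0.6]
opening: 0.0515
finger_force: 0.0
```

Request:
{"fn": "arm_command", "kwargs": {"targets": [[0, 0, -0.1, 0], [0, 0, -0.2, 0], [0, 0, -0.3, 0], [0, 0, -0.3, 0]]}}

```text
clock: 8.15
tool_pos: [0.5761, 0.2189, 0.2641]
eef_rot: [3.132, -0.005, 1.417]
contact_force: [0.7, -0.4, 0.0]
opening: 0.051
finger_force: 0.0
```

Run:
```python
from h import *
a=save('top','t7.png').astype(int); r,g,b=a[...,0],a[...,1],a[...,2]
s=a[165:285,165:305]; hsv=cv2.cvtColor(s.astype(np.uint8),cv2.COLOR_RGB2HSV)
m=((hsv[...,0]>80)&(hsv[...,0]<100)&(hsv[...,1]>110)&(hsv[...,2]>70)).astype(np.uint8)
m=cv2.morphologyEx(m,cv2.MORPH_CLOSE,np.ones((3,3)))
cs=cv2.findContours(m,0,1)[0]; P=np.vstack([c for c in cs if cv2.contourArea(c)>10])[:,0].astype(float)
Q=np.array([onz("top",p+165,.040)[:2] for p in P]); rc=cv2.minAreaRect(Q.astype(np.float32)*1000); print(rc)
wc=np.array([.5502,.1126]); wa=-1.7234; u=np.array([np.cos(wa),np.sin(wa)]); n=np.array([-u[1],u[0]])
B=cv2.boxPoints(rc)/1000-wc; print(np.c_[B@u,B@n].round(4)); c=np.array(rc[0])/1000-wc; print("origin x",c@u-.075,"y",c@n)
s=manip.read_state(); print(s["clock"],s["tool_pos"],s["contact_force"])
b0=cv2.cvtColor(cv2.imread('pics/top0.png'),cv2.COLOR_BGR2RGB).astype(int)
for k,(x,y) in dict(green=(233,279),tan=(243,162),salt=(285,172),mug=(328,218)).items(): print(k,abs(a-b0)[y-18:y+18,x-15:x+15].sum(2).mean())
```

```text
((548.1085815429688, 62.60093688964844), (147.71734619140625, 89.21520233154297), 81.61967468261719)
[[ 0.1239 -0.0386]
 [ 0.1233  0.0506]
 [-0.0244  0.0497]
 [-0.0238 -0.0395]]
origin x -0.02526407323315332 y 0.005533347243594508
8.2 [0.57423357 0.21854396 0.26034772] [-0.45777621  0.2987312  -1.42228375]
green 10.781481481481482
tan 13.209259259259259
salt 17.257407407407406
mug 8.764814814814814
```

The carton origin is at tray (-0.025, +0.006), within 0.01 rad of straight. The bystanders are unmoved and the arm is clear, so I'll hand in.

```bash
python3 -c "
from h import *
print(manip.sign_off())"
```

```text
the job is handed in; nothing more can be done
None
```

The job is handed in at about 8 s: the carton was tipped into the tray picture side up and pushed against the end wall, measured at tray x ≈ -25 mm, y ≈ +6 mm and straight to within 0.01 rad, with the jars, salt shaker and mug showing no movement (no verdict was returned).

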